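# Load the coupling and set the clamp screw

## Task

Of the three black parts standing together on the bench, pick the ribbed coupling (neither the slim tall plug nor the wide flat cap, which stay where they are), set it upright and fully down in the round pocket of the green nest, and slide the nest by its handle all the way home under the clamp screw. Then turn the knurled knob clockwise until the screw seats firmly on the coupling and back it off a quarter turn, so that the coupling is free again. Finish with the knob still gripped in the fingers and held at that setting, ready for me to tighten the lock nut.

Things in the scene. Friction and masses are not known exactly. Their poses are not given: they have to be found in the camera images.
- fixture: Clamping fixture, fixed: steel base plate 170 x 310 x 15 mm, rails along its y, aluminium C-frame at its -y end. Origin on the bench, z up. Screw axis at (0, -85) mm; pocket at (0, +50) mm when shuttle is 0. The C-frame's column, 30 x 50 mm, stands at (-62, -85) mm; its arm, 46 mm wide, top 140 mm above the bench, ends 23 mm past the screw axis.
- nest (a point): Centre of the floor of the nest's pocket, 49 mm above the bench. The green nest is a block 72 x 74 mm, its top 59 mm above the bench, with a round pocket 45 mm wide and 10 mm deep, open upward. It moves with its shuttle plate (80 x 150 mm, top 37 mm above the bench).
- handle (a point): Point on the axis of the shuttle's black upright handle, a cylinder 20 mm in diameter from 37 to 80 mm above the bench; this point is 62 mm up. It stands 90 mm from the pocket's centre towards the fixture's +y. Fingers fit on its two sides along the fixture's x axis.
- shuttle (a joint): Slide of the nest shuttle in m: 0 at the outer loading end, grows to 0.135 fully home against its stop, with the pocket under the clamp screw; moves along the fixture's -y axis with 2 N of friction plus a little damping and stays where left.
- knob (a point): Centre of the clamp screw's black knurled round knob, 40 mm in diameter, 26 mm tall, on its vertical axis, about 170 mm above the bench. Clockwise from above lowers it, 6 mm a turn. Grip it across its diameter at any angle; its underside is 15 to 20 mm above the C-frame's arm, with only a 27 mm lock nut between. A white line on top shows its angle.
- clamp_knob (a joint): Angle of the knob in rad, growing clockwise seen from above. Starts between 1.4 and 2.8; the screw's foot meets a coupling fully down in the nest at about 4.8, and the screw is seated, hard stopped, at 5.0. Turning takes about 0.06 N m up to there; it stays where left.
- clamp_spindle: The clamp screw's spindle with its round foot 34 mm across; the origin is the centre of the foot's underside. It moves only up and down, with the knob's turning.
- coupling_mid (a point): Centre, half-way up, of the loose ribbed coupling: black plastic, a ribbed cylinder 40 mm in diameter and 50 mm tall with a bore open at the top, its foot tapering to 33 mm over the lowest 7 mm; standing upright on the bench, about 70 g.
- coupling: The same ribbed coupling; the origin is the centre of its underside, z up along its axis.
- plug_mid (a point): Centre, half-way up, of a loose slim ribbed plug, black plastic, 27 mm in diameter and 64 mm tall, standing on the bench; to be left alone.
- cap_mid (a point): Centre of a loose flat cap, black plastic, 58 mm in diameter and 20 mm tall, lying on the bench; to be left alone.
Not all that is in view belongs to the job. Leave any yellow look-alike of the coupling alone.

How it is judged (in metres and radians):
On the way, in this order (a step that is already met when the one before it is completed fails the run):
1. the ribbed coupling stands upright, fully down in the nest's pocket (horizontal distance between coupling and nest below 0.005 m and z of coupling in the frame of nest below 0.002 m and angle between coupling's own z axis and vertical below 0.06 rad), for 0.2 s.
2. the nest is home under the clamp screw with the coupling in it (value of joint shuttle above 0.131 m and horizontal distance between coupling and nest below 0.005 m and z of coupling in the frame of nest below 0.002 m), for 0.1 s.
3. the clamp screw is turned down until it seats on the coupling (value of joint clamp_knob above 4.9 rad and contact force between clamp_spindle and coupling above 1 N), for 0.1 s.
At the end, for the whole second after the job is handed in: The knob stands a quarter turn (within 20 degrees) back from its seat, still, and gripped by the fingers (over 2 N); the nest is home (within 6 mm) and the coupling upright and fully down in its pocket, clear of the screw's foot (all of step 1 and value of joint clamp_knob between 3.08 and 3.78 rad and velocity of joint clamp_knob between -0.1 and 0.1 rad/s and contact force between the fingers and clamp_knob above 2 N and distance between the grasp point and knob below 0.03 m and contact force between clamp_spindle and coupling below 0.3 N and value of joint shuttle above 0.129 m); the arm keeps its last pose, push and grip.
It fails at once if the slim plug or the flat cap was moved (over 30 mm) from its place (distance of any of plug_mid, cap_mid from where it was at the start of the episode above 0.03 m).
It also fails if it takes over 72 s, if anything falls off the work surface, if the arm or the gripper's body presses on something with over 40 N, if the wrist force passes 120 N, or if a joint passes its speed limit or range.

## Robot

A 6-joint arm with a two-finger parallel gripper is mounted at the origin on the work surface. World frame = base frame: x ahead of the robot, y to its left, z up, the work surface at z = 0. Lengths are in mm, angles in degrees, forces in N, time in s.
With the tool pointing down it reaches from about 300 to 875 mm from the base axis. Payload 4.2 kg.
Tool frame: the origin (TCP) lies at the very end of the fingers, on their centre line; the grasp point (between the pads) lies 19 mm behind it; x points along the fingers, y is the direction in which the jaws open and shut, and the axes are right-handed (so a half turn about x gives the same grasp; the last joint's range is limited). The gripper opens to 85 mm and grips with 20 to 120 N. Pads are 22 mm wide; open, the fingers measure 114 mm over their backs; the gripper's body (76 mm by 85 mm) begins 54 mm behind the grasp point. The pads swing forward as they close: fully open they stand 13 mm farther back than shut.
Start: joints at [-67.437, 18.312, 89.639, -0, 72.044, -1.146], TCP at [231.207, -526.483, 231.338] pointing down, gripper open.
Joint ranges: [-177.97, 177.97], [-48.28, 115.42], [12.27, 149.76], [-77.06, 257.06], [2.81, 150.46], [-146.56, 146.56]. Speed limits (degrees/s): [147.25, 147.25, 180, 180, 180, 180].

## Interface

Orientations are given as a 3x3 rotation matrix whose columns are the frame's x, y, z axes.
In Python, from workcell import bot, read_camera gives the robot as it stands. The module is installed in compiled form; this text tells all that it offers.
- The arm moves only by the shell command python3 -m handwheel 'ROWS' [OPENING] [FORCE]. ROWS is JSON, a list of rows, each an object of numbers: "dx", "dy", "dz": the shift along the tool's x, y, z in units of 0.15 m (1.0 is 0.15 m); "rx", "ry", "rz": the turn, a rotation vector about the tool's x, y, z in units of pi rad (1.0 is pi rad). In form: [{"dx": .., "dy": .., "dz": .., "rx": .., "ry": .., "rz": ..}, ...]. A call has 1 to 12 rows; each row is the pose to reach, as a shift and turn from the pose commanded when the call began, along the tool's axes at that moment, turning the shorter way round; what a row does not reach only later rows make up. A row lasts 1/12 s, in which the tool goes at most 41.7 mm and 7.16 degrees, less where a joint would pass 70% of its speed; a pose out of reach is approached as far as the arm can. A call with a number of a shift or a turn outside -1 to 1 is refused whole. A call with a gripper value outside its range is refused whole. OPENING is the opening, from 0 (shut) to 1 (fully open), set as the call begins (- or left out, the last holds). The fingers move at their own pace and stop on an object; FORCE is the grip in N (left out, the last holds). Time passes only in rows, so rows that repeat a pose let the fingers close. It gives the time, the measured TCP pose, the force and the opening at its end, in the units of the state.
- bot.get_state(): the state, without advancing time (a new reading comes with each control period).
- read_camera(name): name is "scene" or "top" or "wrist"; returns a dict with "color" (420x560x3 uint8, red, green, blue), "fx", "fy", "cx", "cy" (pixels), "position" and "rotation" of the camera in the world. Camera axes: x right, y up, looking along -z (the intrinsics and any distortion apply to the point x, -y, -z); pixel columns grow to the right and rows downward; lengths in mm; the calibration is good to about 2 mm. The wrist camera is an equidistant fisheye: a pixel r from the principal point sees the ray r / f radians off the axis. A picture is of the moment at which its call begins. There is no depth.
- bot.hand_in(): hands the job in, once; it reports no verdict.
The state is a dict: "t": time; "qpos": joint angles; "qvel": joint speeds; "tau": joint torques, N m; "eef_pos": TCP position; "orientation": TCP orientation; "force": force on the tool from outside, world axes, zero at the start; "ft_torque": the same for the moment, N m; "gripper_width": finger opening in mm.
Only numpy, scipy, OpenCV 4.12 (cv2) and the standard library are available. Lean on these libraries where they do the work, as an engineer would, in place of code of your own. Each camera call takes 0.05 s, during which the arm holds its last target. There are 200 camera calls.

## Working session

There is one attempt and no reset: what is moved stays moved. The work goes in short steps, Python scripts to look and compute and a shell command to move; the robot and the scene stay as the last step left them, time stands still between calls to the robot, and variables do not carry over. Pictures are saved under pics/ and viewed, about 8 in all and at most 12, crops included, and the job is handed in when it is done.

```bash
mkdir -p pics; python3 - <<'E'
from workcell import bot, read_camera
import cv2,json,numpy as np,pickle
s=bot.get_state(); print({k:np.round(v,3).tolist() for k,v in s.items()})
D={}
for n in ("scene","top","wrist"):
    c=read_camera(n); D[n]=c; cv2.imwrite(f"pics/{n}0.png",c["color"][:,:,::-1])
    print(n,c["fx"],c["cx"],c["cy"],np.round(c["position"],1),np.round(c["rotation"],3).tolist(),[k for k in c])
pickle.dump(D,open("cam0.pkl","wb"))
E
```

```text
{'t': 0.0, 'qpos': [-67.438, 18.351, 89.708, -0.001, 72.043, -1.143], 'qvel': [0.03, 0.049, 0.058, 0.039, 0.09, -0.015], 'tau': [-0.0, -41.552, -23.416, -0.0, 0.008, -0.0], 'eef_pos': [230.999, -526.035, 230.481], 'orientation': [[-0.001, 0.402, -0.916], [0.002, -0.916, -0.402], [-1.0, -0.002, -0.0]], 'force': [0.426, -0.142, 0.127], 'ft_torque': [-0.02, 0.039, -0.038], 'gripper_width': 85.721}
scene 399.5761000738879 278.13492392124164 212.64739173708267 [1254.9  -57.9  654.3] [[-0.074, -0.564, 0.822], [0.997, -0.06, 0.048], [0.023, 0.824, 0.567]] ['color', 'fx', 'fy', 'cx', 'cy', 'position', 'rotation']
top 400.21386708187265 277.5118966962201 208.43740169785653 [ 448.9  -90.3 1210.2] [[0.024, 0.996, -0.083], [-1.0, 0.023, -0.011], [-0.009, 0.084, 0.996]] ['color', 'fx', 'fy', 'cx', 'cy', 'position', 'rotation']
wrist 325.19226210127806 278.94570768898143 210.97212806573236 [ 295.2 -496.8  373.7] [[0.401, 0.88, 0.254], [-0.916, 0.386, 0.11], [-0.002, -0.277, 0.961]] ['color', 'fx', 'fy', 'cx', 'cy', 'position', 'rotation']
```

View pics/top0.png

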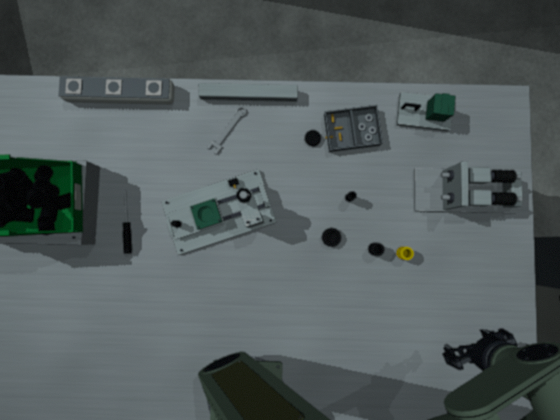

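View pics/scene0.png

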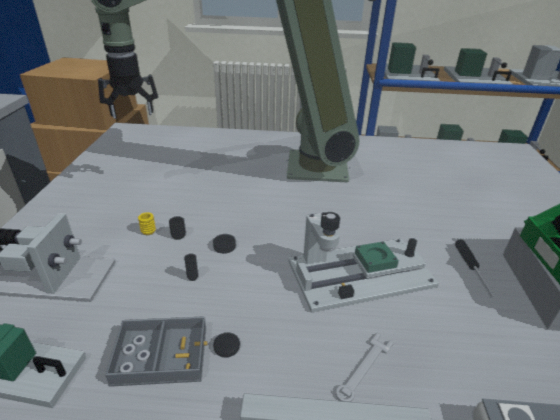

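The top view shows the cap near (331,237), plug (351,197), coupling (376,249) and the yellow look-alike (405,254). On the fixture, the handle is at (176,224), the nest at (206,213) and the knob at (244,195). In the scene view the same things are the coupling (177,228), plug (191,267), cap (224,243), knob (331,222), nest (377,256) and handle (411,247).

```bash
cat > h.py <<'E'
import numpy as np,cv2
def ray(c,u,v):
    if c.get("fish"):
        x,y=(u-c["cx"]),(v-c["cy"]); r=np.hypot(x,y); th=r/c["fx"]; k=np.sin(th)/max(r,1e-9)
        d=np.array([x*k,-y*k,-np.cos(th)])
    else: d=np.array([(u-c["cx"])/c["fx"],-(v-c["cy"])/c["fy"],-1])
    d=np.array(c["rotation"])@d; return np.array(c["position"]),d/np.linalg.norm(d)
def plane(c,u,v,z):
    p,d=ray(c,u,v); return p+d*(z-p[2])/d[2]
def tri(c1,a,c2,b):
    p,d=ray(c1,*a); q,e=ray(c2,*b)
    s=np.linalg.lstsq(np.c_[d,-e],q-p,rcond=None)[0]; A,B=p+d*s[0],q+e*s[1]
    return (A+B)/2,np.linalg.norm(A-B)
def blob(c,seed,green=False,thr=60,w=25):
    im=c["color"].astype(int); m=(im[...,1]-im[...,0]>25) if green else (im.max(2)<thr)
    n,l,s,cen=cv2.connectedComponentsWithStats(m.astype(np.uint8),connectivity=4)
    k=[i for i in range(1,n) if s[i][4]>8 and np.hypot(*(cen[i]-seed))<w]
    if not k: return None
    i=min(k,key=lambda i:np.hypot(*(cen[i]-seed))); return cen[i],s[i]
E
python3 - <<'E'
import pickle; from h import *
D=pickle.load(open("cam0.pkl","rb")); T,S=D["top"],D["scene"]
for n,a,b,z,g in [("coup",(376,249),(177,228),25,0),("plug",(351,197),(191,267),32,0),("cap",(331,237),(224,243),10,0),("knob",(244,195),(331,222),170,0),("nest",(206,213),(377,256),50,1),("handle",(176,224),(411,247),60,0)]:
    A=blob(T,a,g,50,12);B=blob(S,b,g,50,12)
    print(n,A,B)
    if A and B: print(np.round(tri(T,A[0],S,B[0])[0],1),tri(T,A[0],S,B[0])[1].round(1),np.round(plane(T,*A[0],z),1),np.round(plane(S,*B[0],z),1))
im=cv2.resize(T["color"][160:260,150:285,::-1],None,fx=5,fy=5,interpolation=cv2.INTER_CUBIC);cv2.imwrite("pics/fx.png",im)
E
```

```text
coup (array([375.95652174, 248.98757764]), array([369, 243,  15,  13, 161], dtype=int32)) None
plug (array([350.45454545, 196.23376623]), array([345, 192,  11,  10,  77], dtype=int32)) None
cap (array([331.24727273, 237.05454545]), array([322, 228,  19,  19, 275], dtype=int32)) None
knob (array([243.40952381, 195.22857143]), array([235, 188,  16,  14, 105], dtype=int32)) None
nest (array([205.60070671, 213.73498233]), array([191, 200,  30,  28, 566], dtype=int32)) (array([377.08746356, 255.8425656 ]), array([357, 242,  41,  30, 686], dtype=int32))
[526.1 133.   46.5] 1.8 [525.7 131.4  50. ] [530.2 132.8  50. ]
handle (array([175.98039216, 223.45098039]), array([171, 221,  10,   6,  51], dtype=int32)) None
```

View pics/fx.png

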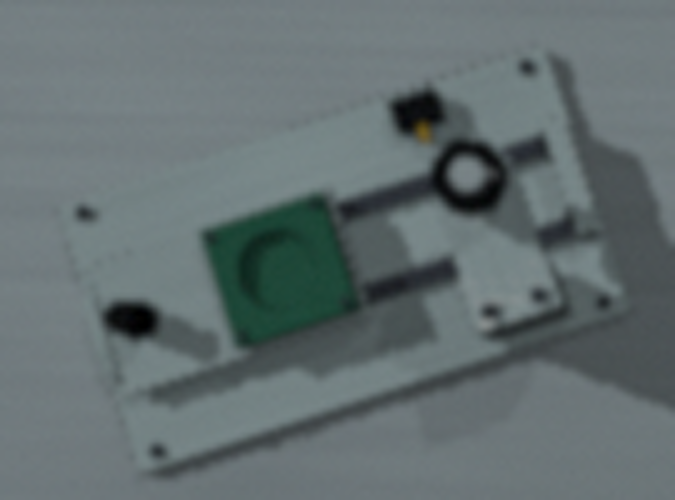

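The crop shows the fixture turned about 18°. Plate holes are at crop (86,213), (527,67), (157,452) and (603,301), the pocket is near (285,270), the knob at (470,176) and the handle at (130,318).

```bash
python3 - <<'E'
import pickle; from h import *
D=pickle.load(open("cam0.pkl","rb")); T,S=D["top"],D["scene"]
px=lambda x,y:(150+x/5-.4,160+y/5-.4)
H=[plane(T,*px(*p),15)[:2] for p in [(86,213),(527,67),(157,452),(603,301)]]
O=np.mean(H,0); yd=(H[0]-H[1]+H[2]-H[3]); yd/=np.linalg.norm(yd); xd=np.array([yd[1],-yd[0]])
print("O",O,"ang y",np.degrees(np.arctan2(yd[1],yd[0])), H)
for n,f in [("nest",(0,50)),("handle",(0,140)),("knob",(0,-85)),("col",(-62,-85)),("blk",(60,-70))]: print(n,np.round(O+f[0]*xd+f[1]*yd,1))
print("nest img",plane(T,*px(283,271),59),"knob img",plane(T,*px(470,176),183), "handle top", plane(T,*px(124,318),80))
print("coup",plane(T,376,249,25),"plug",plane(T,350.5,196.3,32),"cap",plane(T,331.2,237,10))
# scene blobs
im=S["color"].astype(int); m=(im.max(2)<75).astype(np.uint8)
n,l,s,c=cv2.connectedComponentsWithStats(m,connectivity=4)
for i in range(1,n):
    if 30<s[i][4]<1500 and s[i][1]>190 and s[i][1]<320 and 120<s[i][0]<430: print(s[i],c[i].round(1))
p=plane(T,376,249,25); print("reach",np.hypot(*p[:2]), "fold", bot if 0 else "")
E
```

```text
O [536.88778236 100.25889197] ang y 109.95544812281977 [array([560.08563804, 256.36843514]), array([654.8560155 ,  -6.50476741]), array([418.17051993, 207.2230599 ]), array([514.43895597, -56.05115976])]
nest [519.8 147.3]
handle [489.1 231.9]
knob [565.9  20.4]
col [507.6  -0.8]
blk [617.2  54.9]
nest img [525.00500077 127.96278251  59.        ] knob img [568.2887743    9.56128947 183.        ] handle top [494.83306989 213.11881555  80.        ]
coup [ 435.30704682 -369.61850374   25.        ] plug [ 588.66355821 -292.19419059   32.        ] cap [ 467.58069274 -239.48807415   10.        ]
[321 214  19  21 247] [329.4 224.2]
[169 217  16  22 287] [176.9 227.5]
[213 235  22  18 331] [223.8 243.4]
[405 239  11  18 131] [410.4 247.6]
[356 249  13  22  83] [362.  259.9]
[185 254  13  27 261] [190.9 266.7]
[344 260  12   6  43] [349.5 262.2]
[338 285  16  13 155] [345.7 291.3]
reach 571.0604725600944 fold
```

```bash
python3 - <<'E'
import pickle; from h import *
D=pickle.load(open("cam0.pkl","rb")); T,S=D["top"],D["scene"]
O=np.array([536.9,100.3]);a=np.radians(109.955);yd=np.array([np.cos(a),np.sin(a)]);xd=np.array([yd[1],-yd[0]])
for n,u,v in [("coup",(376,249),(176.9,227.5)),("plug",(350.5,196.3),(190.9,266.7)),("cap",(331.2,237),(223.8,243.4)),("knob",(243.6,195),(329.4,224.2)),("handle",(175.9,223.4),(410.4,247.6)),("blk",(233.6,181.8),(345.7,291.3))]:
    p,e=tri(T,u,S,v); print(n,p.round(1),e.round(1),"fix",[(round(float(w@(p[:2]-O)),1)) for w in (xd,yd)])
im=cv2.resize(S["color"][190:320,270:450,::-1],None,fx=4,fy=4,interpolation=cv2.INTER_CUBIC);cv2.imwrite("pics/fs.png",im)
E
```

```text
coup [ 435.3 -370.3   22.8] 0.4 fix [-256.1, -407.7]
plug [ 588.8 -292.7   31. ] 0.7 fix [-85.3, -387.1]
cap [ 467.7 -240.6    6.1] 1.3 fix [-181.4, -296.9]
knob [570.3  11.1 161. ] 1.2 fix [0.9, -95.3]
handle [495.4 215.7  53.1] 0.5 fix [0.4, 122.6]
blk [625.3  56.7  23.7] 0.9 fix [68.2, -71.2]
```

View pics/fs.png

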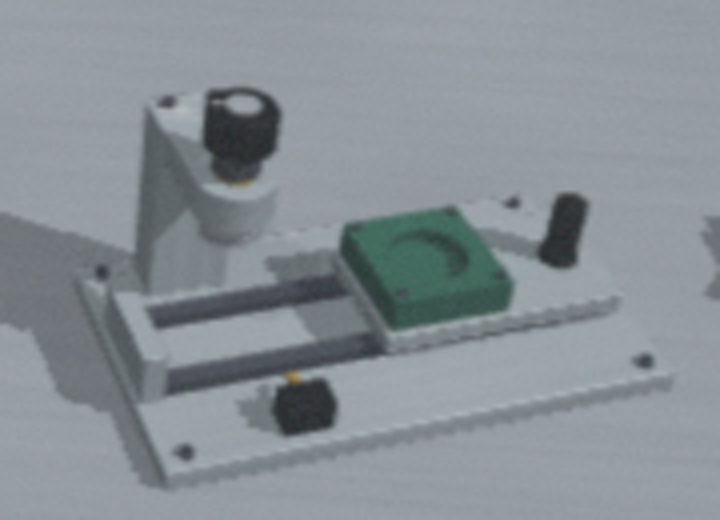

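Triangulation agrees with the known sizes: coupling about (435,-370), knob (569,10), handle (495,214), nest (525,128). The shuttle therefore has about 125 mm of travel left. I'm starting the approach now.

```bash
cat > d.py <<'E'
import sys,numpy as np; from workcell import bot
# d.py x y z azim : shift/turn to a tool-down pose whose jaw axis has azimuth azim
x,y,z,az=map(float,sys.argv[1:5]); s=bot.get_state(); R=np.array(s["orientation"])
from scipy.spatial.transform import Rotation as Ro
a=np.radians(az); Y=np.array([np.cos(a),np.sin(a),0]); X=np.array([0,0,-1.]); G=np.c_[X,Y,np.cross(X,Y)]
d=R.T@(np.array([x,y,z])-s["eef_pos"])/150; r=Ro.from_matrix(R.T@G).as_rotvec()/np.pi
print("d",d.round(4),"r",r.round(4),"az",np.degrees(np.arctan2(R[1,1],R[0,1])).round(2),"pos",np.round(s["eef_pos"],1),"F",np.round(s["force"],1),"w",round(s["gripper_width"],1),"q",np.round(s["qpos"],1),"t",s["t"])
E
python3 -m handwheel '[{"dy":-0.2,"dz":-0.83,"rx":-0.367},{"dy":-0.2,"dz":-0.83,"rx":-0.367},{"dy":-0.2,"dz":-0.83,"rx":-0.367},{"dy":-0.2,"dz":-0.83,"rx":-0.367},{"dy":-0.2,"dz":-0.83,"rx":-0.367},{"dy":-0.2,"dz":-0.83,"rx":-0.367},{"dy":-0.2,"dz":-0.83,"rx":-0.367},{"dy":-0.2,"dz":-0.83,"rx":-0.367},{"dy":-0.2,"dz":-0.83,"rx":-0.367},{"dy":-0.2,"dz":-0.83,"rx":-0.367},{"dy":-0.2,"dz":-0.83,"rx":-0.367},{"dy":-0.2,"dz":-0.83,"rx":-0.367}]' 1 40
python3 d.py 435 -370 180 0
```

```text
d [ 0.3384 -0.406  -1.6634] r [-3.683e-01 -3.000e-04  4.000e-04] az -66.29 pos [ 231.1 -526.1  230.7] F [ 0.3  0.6 -0.4] w 85.5 q [-67.4  18.3  89.7  -0.   72.   -1.1] t 0.15validation failed for argument at $[0]...
```

```bash
python3 -m handwheel '[{"dx":0,"dy":-0.2,"dz":-0.83,"rx":-0.367,"ry":0,"rz":0},{"dx":0,"dy":-0.2,"dz":-0.83,"rx":-0.367,"ry":0,"rz":0},{"dx":0,"dy":-0.2,"dz":-0.83,"rx":-0.367,"ry":0,"rz":0},{"dx":0,"dy":-0.2,"dz":-0.83,"rx":-0.367,"ry":0,"rz":0},{"dx":0,"dy":-0.2,"dz":-0.83,"rx":-0.367,"ry":0,"rz":0},{"dx":0,"dy":-0.2,"dz":-0.83,"rx":-0.367,"ry":0,"rz":0},{"dx":0,"dy":-0.2,"dz":-0.83,"rx":-0.367,"ry":0,"rz":0},{"dx":0,"dy":-0.2,"dz":-0.83,"rx":-0.367,"ry":0,"rz":0},{"dx":0,"dy":-0.2,"dz":-0.83,"rx":-0.367,"ry":0,"rz":0},{"dx":0,"dy":-0.2,"dz":-0.83,"rx":-0.367,"ry":0,"rz":0},{"dx":0,"dy":-0.2,"dz":-0.83,"rx":-0.367,"ry":0,"rz":0},{"dx":0,"dy":-0.2,"dz":-0.83,"rx":-0.367,"ry":0,"rz":0}]' 1 40
python3 d.py 435 -370 180 0
```

```text
t: 1.15
eef_pos: [333.1, -448.8, 231.1]
orientation: [[-0.0, 1.0, -0.005], [0.0, -0.005, -1.0], [-1.0, -0.0, -0.0]]
force: [-0.2, 0.7, -0.2]
gripper_width: 85.1
d [ 0.3404  0.6771 -0.5287] r [-0.0016 -0.0001  0.0001] az -0.29 pos [ 333.1 -448.8  231.1] F [-0.2  0.7 -0.2] w 85.1 q [-54.6  16.9  91.8  -0.   71.4 -54.3] t 1.15
```

```bash
python3 -m handwheel '[{"dx":0.34,"dy":0.68,"dz":-0.53,"rx":0,"ry":0,"rz":0},{"dx":0.34,"dy":0.68,"dz":-0.53,"rx":0,"ry":0,"rz":0},{"dx":0.34,"dy":0.68,"dz":-0.53,"rx":0,"ry":0,"rz":0},{"dx":0.34,"dy":0.68,"dz":-0.53,"rx":0,"ry":0,"rz":0},{"dx":0.34,"dy":0.68,"dz":-0.53,"rx":0,"ry":0,"rz":0},{"dx":0.34,"dy":0.68,"dz":-0.53,"rx":0,"ry":0,"rz":0},{"dx":0.34,"dy":0.68,"dz":-0.53,"rx":0,"ry":0,"rz":0}]'
cat > w.py <<'E'
import sys,pickle; from workcell import read_camera; from h import *
c=read_camera("wrist"); c["fish"]=1; pickle.dump(c,open("w.pkl","wb")); cv2.imwrite("pics/"+sys.argv[1],c["color"][:,:,::-1]); print(np.round(c["position"],1))
E
python3 w.py w1.png; python3 d.py 435 -370 100 0
```

```text
t: 1.73
eef_pos: [435.0, -370.8, 180.9]
orientation: [[0.0, 1.0, -0.005], [-0.001, -0.005, -1.0], [-1.0, 0.0, 0.001]]
force: [-0.6, -0.2, 0.5]
gripper_width: 85.5
[ 435.2 -299.2  323.9]
d [ 0.5406  0.0009 -0.0076] r [-0.0017  0.0004 -0.0002] az -0.31 pos [ 434.8 -371.   181.1] F [-0.3  0.4  1.5] w 85.3 q [-41.6  20.   94.6  -0.   65.3 -41.3] t 1.7833
```

View pics/w1.png

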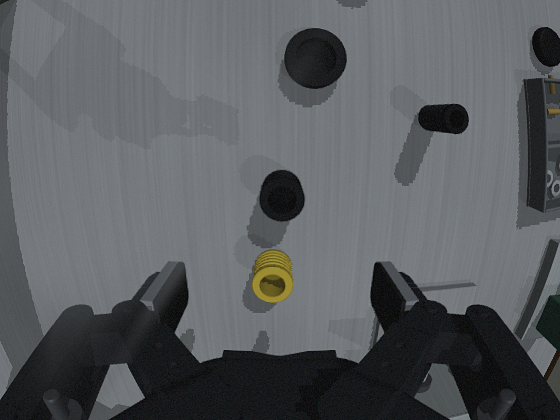

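The wrist view shows the black coupling's top rim centred near (283,195). The yellow part is behind it at (272,285), with the plug and cap clear of the fingers.

```bash
python3 - <<'E'
import pickle; from h import *
c=pickle.load(open("w.pkl","rb"))
b=blob(c,(282,195),thr=55); print(b)
print("centroid z25",plane(c,*b[0],27).round(1),"top rim z50",plane(c,284,193,50).round(1),"yellow",plane(c,272,285,50).round(1),"plug top",plane(c,453,119,64).round(1),"cap",plane(c,317,57,20).round(1))
E
```

```text
(array([281.34977827, 195.68736142]), array([ 259,  170,   45,   52, 1804], dtype=int32))
centroid z25 [ 436.8 -370.1   27. ] top rim z50 [ 439.  -362.2   50. ] yellow [ 427.5 -452.    50. ] plug top [ 586.4 -291.9   64. ] cap [ 470.4 -239.6   20. ]
```

```bash
python3 -m handwheel '[{"dx":0.8,"dy":0.01,"dz":-0.005,"rx":0,"ry":0,"rz":0},{"dx":0.8,"dy":0.01,"dz":-0.005,"rx":0,"ry":0,"rz":0},{"dx":0.8,"dy":0.01,"dz":-0.005,"rx":0,"ry":0,"rz":0},{"dx":0.8,"dy":0.01,"dz":-0.005,"rx":0,"ry":0,"rz":0},{"dx":0.8,"dy":0.01,"dz":-0.005,"rx":0,"ry":0,"rz":0},{"dx":0.8,"dy":0.01,"dz":-0.005,"rx":0,"ry":0,"rz":0}]'
python3 -m handwheel '[{"dx":0.15,"dy":0,"dz":0,"rx":0,"ry":0,"rz":0},{"dx":0.29,"dy":0,"dz":0,"rx":0,"ry":0,"rz":0},{"dx":0.29,"dy":0,"dz":0,"rx":0,"ry":0,"rz":0},{"dx":0.29,"dy":0,"dz":0,"rx":0,"ry":0,"rz":0}]'
python3 -m handwheel '[{"dx":0,"dy":0,"dz":0,"rx":0,"ry":0,"rz":0},{"dx":0,"dy":0,"dz":0,"rx":0,"ry":0,"rz":0},{"dx":0,"dy":0,"dz":0,"rx":0,"ry":0,"rz":0},{"dx":0,"dy":0,"dz":0,"rx":0,"ry":0,"rz":0},{"dx":0,"dy":0,"dz":0,"rx":0,"ry":0,"rz":0},{"dx":0,"dy":0,"dz":0,"rx":0,"ry":0,"rz":0},{"dx":0,"dy":0,"dz":0,"rx":0,"ry":0,"rz":0},{"dx":0,"dy":0,"dz":0,"rx":0,"ry":0,"rz":0},{"dx":0,"dy":0,"dz":0,"rx":0,"ry":0,"rz":0},{"dx":0,"dy":0,"dz":0,"rx":0,"ry":0,"rz":0}]' 0 40; python3 d.py 436 -370 200 0
```

```text
t: 2.28
eef_pos: [437.8, -371.0, 62.6]
orientation: [[0.003, 1.0, -0.005], [-0.003, -0.005, -1.0], [-1.0, 0.003, 0.003]]
force: [-0.7, 0.1, 0.2]
gripper_width: 85.4
t: 2.62
eef_pos: [437.7, -370.1, 18.7]
orientation: [[0.002, 1.0, -0.004], [-0.002, -0.004, -1.0], [-1.0, 0.002, 0.002]]
force: [0.5, -0.0, 1.1]
gripper_width: 85.6
t: 3.45
eef_pos: [437.5, -369.7, 18.2]
orientation: [[0.002, 1.0, -0.004], [-0.002, -0.004, -1.0], [-1.0, 0.002, 0.001]]
force: [-1.1, 0.2, 4.7]
gripper_width: 38.7
d [-1.2117 -0.0082  0.0042] r [-0.0013  0.0005 -0.0005] az -0.23 pos [ 437.5 -369.7   18.2] F [-1.1  0.2  4.7] w 38.7 q [-41.3  30.2 105.3  -0.   44.4 -41.1] t 3.45
```

```bash
python3 -m handwheel '[{"dx":-0.1,"dy":0,"dz":0,"rx":0,"ry":0,"rz":0},{"dx":-0.3,"dy":0,"dz":0,"rx":0,"ry":0,"rz":0},{"dx":-0.5,"dy":0,"dz":0,"rx":0,"ry":0,"rz":0},{"dx":-0.7,"dy":0,"dz":0,"rx":0,"ry":0,"rz":0},{"dx":-1,"dy":0,"dz":0,"rx":0,"ry":0,"rz":0},{"dx":-1,"dy":0,"dz":0,"rx":0,"ry":0,"rz":0}]'
python3 -m handwheel '[{"dx":-0.15,"dy":0,"dz":-0.15,"rx":0,"ry":0,"rz":0},{"dx":-0.3,"dy":0,"dz":-0.35,"rx":0,"ry":0,"rz":0},{"dx":-0.45,"dy":0,"dz":-0.55,"rx":0,"ry":0,"rz":0},{"dx":-0.45,"dy":0,"dz":-0.75,"rx":0,"ry":0,"rz":0},{"dx":-0.45,"dy":0,"dz":-0.95,"rx":0,"ry":0,"rz":0}]'
python3 -m handwheel '[{"dx":0,"dy":0.06,"dz":-0.2,"rx":0,"ry":0,"rz":0},{"dx":0,"dy":0.12,"dz":-0.4,"rx":0,"ry":0,"rz":0},{"dx":0,"dy":0.18,"dz":-0.6,"rx":0,"ry":0,"rz":0},{"dx":0,"dy":0.24,"dz":-0.8,"rx":0,"ry":0,"rz":0},{"dx":0,"dy":0.3,"dz":-1,"rx":0,"ry":0,"rz":0}]'
python3 -m handwheel '[{"dx":0,"dy":0.06,"dz":-0.2,"rx":0,"ry":0,"rz":0},{"dx":0,"dy":0.12,"dz":-0.4,"rx":0,"ry":0,"rz":0},{"dx":0,"dy":0.18,"dz":-0.6,"rx":0,"ry":0,"rz":0},{"dx":0,"dy":0.24,"dz":-0.8,"rx":0,"ry":0,"rz":0},{"dx":0,"dy":0.28,"dz":-1,"rx":0,"ry":0,"rz":0},{"dx":0,"dy":0.28,"dz":-1,"rx":0,"ry":0,"rz":0}]'
python3 d.py 525 128 200 20
```

```text
t: 3.95
eef_pos: [440.0, -371.8, 174.7]
orientation: [[0.011, 1.0, -0.004], [-0.01, -0.004, -1.0], [-1.0, 0.011, 0.01]]
force: [1.3, -1.5, 0.2]
gripper_width: 38.8
t: 4.37
eef_pos: [438.0, -225.8, 236.2]
orientation: [[0.004, 1.0, -0.005], [-0.002, -0.005, -1.0], [-1.0, 0.004, 0.002]]
force: [1.0, 0.0, -0.8]
gripper_width: 38.8
t: 4.78
eef_pos: [483.2, -75.3, 234.6]
orientation: [[0.001, 1.0, -0.004], [-0.0, -0.004, -1.0], [-1.0, 0.001, 0.0]]
force: [1.4, -0.1, -0.3]
gripper_width: 38.9
t: 5.28
eef_pos: [526.7, 77.7, 234.3]
orientation: [[0.001, 1.0, 0.0], [0.003, 0.0, -1.0], [-1.0, 0.001, -0.003]]
force: [-0.1, 0.5, -0.5]
gripper_width: 39.0
d [ 0.2294 -0.0116 -0.3349] r [-0.111  -0.0008 -0.0006] az 0.01 pos [526.7  77.7 234.3] F [-0.1  0.5 -0.5] w 39.0 q [ 7.1 14.3 94.9  0.2 70.7  7. ] t 5.2833
```

```bash
python3 -m handwheel '[{"dx":0,"dy":-0.01,"dz":-0.2,"rx":-0.04,"ry":0,"rz":0},{"dx":0,"dy":-0.01,"dz":-0.335,"rx":-0.08,"ry":0,"rz":0},{"dx":0.2,"dy":-0.01,"dz":-0.335,"rx":-0.111,"ry":0,"rz":0},{"dx":0.4,"dy":-0.01,"dz":-0.335,"rx":-0.111,"ry":0,"rz":0},{"dx":0.56,"dy":-0.01,"dz":-0.335,"rx":-0.111,"ry":0,"rz":0},{"dx":0.56,"dy":-0.01,"dz":-0.335,"rx":-0.111,"ry":0,"rz":0},{"dx":0.56,"dy":-0.01,"dz":-0.335,"rx":-0.111,"ry":0,"rz":0}]'
python3 w.py w2.png; python3 d.py 525 128 70 20
```

```text
t: 5.87
eef_pos: [523.9, 122.8, 149.8]
orientation: [[-0.002, 0.941, 0.338], [-0.001, 0.338, -0.941], [-1.0, -0.002, -0.0]]
force: [-0.3, -0.4, 0.2]
gripper_width: 38.8
[500.4 190.2 292.9]
d [ 0.5416  0.0103 -0.0313] r [-0.0015  0.0001 -0.0004] az 19.73 pos [525.  123.1 151.2] F [0.3 0.3 0.3] w 38.8 q [ 12.   18.8 101.3  -0.   59.8  -7.7] t 5.9167
```

View pics/w2.png

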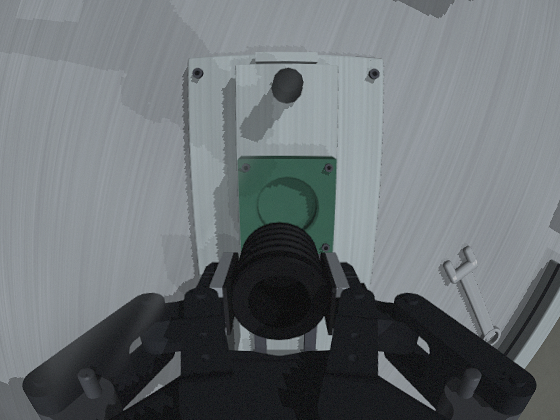

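The pocket is visible near (287,207) ahead of the held coupling, with nest screws at (247,168), (327,169) and (325,248). The handle top is at (287,85).

```bash
python3 - <<'E'
import pickle; from h import *
c=pickle.load(open("w.pkl","rb")); g=c["color"].astype(int)
# refine screw spots: darkest-in-green centroids
for p in [(247,168),(327,169),(325,248)]:
    u,v=p; w=g[v-6:v+7,u-6:u+7].sum(2); k=np.clip(np.median(w)-15-w,0,None); yy,xx=np.mgrid[v-6:v+7,u-6:u+7]
    q=((xx*k).sum()/k.sum(),(yy*k).sum()/k.sum()); print(np.round(q,1),plane(c,*q,59).round(1))
a,b,d=[plane(c,*p,59)[:2] for p in [(247,168),(327,169),(325,248)]]
print("diag mid",(a+d)/2,"side lens",np.linalg.norm(a-b),np.linalg.norm(b-d),"ang",np.degrees(np.arctan2(*(b-a)[::-1])))
print("pocket rim top edge",plane(c,287,177,59).round(1),"left",plane(c,257,205,59).round(1),"right",plane(c,318,205,59).round(1))
print("handle top",plane(c,287,85,80).round(1))
# coupling held: silhouette extents
m=(g.max(2)<45).astype(np.uint8); print("coup cols row 240", [int(x) for x in np.where(m[245,225:350])[0][[0,-1]]+225], "rows col 281",np.where(m[215:350,281])[0][[0,-1]]+215)
for z in(175,183,190): print(z,plane(c,279,338,z).round(1),plane(c,281,292,z).round(1))
E
```

```text
[245.8 167.8] [488.6 149.3  59. ]
[326.6 168.9] [544.2 168.5  59. ]
[323.4 249.5] [565.6 108.8  59. ]
diag mid [527.88526315 129.94233326] side lens 58.345069512875256 62.03158208014578 ang 19.115449231199047
pocket rim top edge [519.1 152.9  59. ] left [505.3 125.5  59. ] right [548.2 140.9  59. ]
handle top [496.8 213.4  80. ]
coup cols row 240 [243, 322] rows col 281 [223 339]
175 [531.5 102.  175. ] [524.  125.4 175. ]
183 [529.4 108.  183. ] [522.4 129.8 183. ]
190 [527.6 113.2 190. ] [521.  133.7 190. ]
```

```bash
python3 - <<'E'
import pickle; from h import *
c=pickle.load(open("w.pkl","rb")); tcp=np.array([525,123.1]); yd=np.array([-.339,.941])
for n,r,z,R in [("far top",339,183,-20),("near shoulder",223,140.5,20),("near foot",223,133.2,16.5)]:
    p=plane(c,281,r,z)[:2]; print(n,((p-tcp)@yd-R).round(1))
cv2.imwrite("pics/w2c.png",cv2.convertScaleAbs(cv2.resize(c["color"][200:350,200:360,::-1],None,fx=4,fy=4,interpolation=cv2.INTER_CUBIC),alpha=2,beta=20))
E
```

```text
far top 3.7
near shoulder 1.5
near foot 2.6
```

View pics/w2c.png

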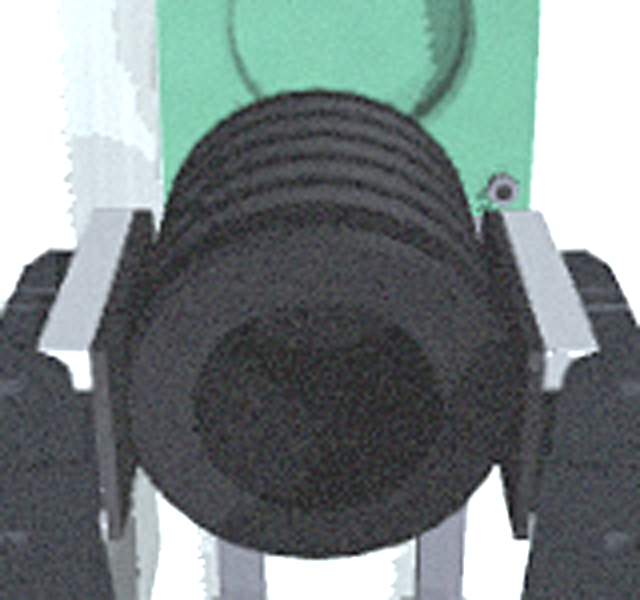

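The crop shows the coupling upright and centred between the pads, sitting about 2.5 mm ahead of the TCP towards the handle, so I'm correcting for that.

```bash
python3 d.py 527.8 127.6 80 20
```

```text
d [ 0.4749  0.027  -0.0225] r [-0.0015  0.0001 -0.0004] az 19.73 pos [525.  123.1 151.2] F [0.3 0.3 0.3] w 38.8 q [ 12.   18.8 101.3  -0.   59.8  -7.7] t 5.9167
```

```bash
python3 -m handwheel '[{"dx":0.2,"dy":0.027,"dz":-0.022,"rx":0,"ry":0,"rz":0},{"dx":0.4,"dy":0.027,"dz":-0.022,"rx":0,"ry":0,"rz":0},{"dx":0.47,"dy":0.027,"dz":-0.022,"rx":0,"ry":0,"rz":0},{"dx":0.47,"dy":0.027,"dz":-0.022,"rx":0,"ry":0,"rz":0},{"dx":0.47,"dy":0.027,"dz":-0.022,"rx":0,"ry":0,"rz":0}]'
python3 d.py 527.8 127.6 68 20
python3 -m handwheel '[{"dx":0.02,"dy":0,"dz":0,"rx":0,"ry":0,"rz":0},{"dx":0.03,"dy":0,"dz":0,"rx":0,"ry":0,"rz":0},{"dx":0.04,"dy":0,"dz":0,"rx":0,"ry":0,"rz":0},{"dx":0.05,"dy":0,"dz":0,"rx":0,"ry":0,"rz":0},{"dx":0.05,"dy":0,"dz":0,"rx":0,"ry":0,"rz":0}]'
python3 d.py 527.8 127.6 68 20
```

```text
t: 6.33
eef_pos: [528.2, 127.8, 81.2]
orientation: [[0.002, 0.941, 0.338], [0.0, 0.338, -0.941], [-1.0, 0.002, 0.0]]
force: [-0.5, -0.1, -0.1]
gripper_width: 38.8
d [ 0.0878 -0.003   0.0001] r [-0.0015  0.0001 -0.0006] az 19.73 pos [528.2 127.8  81.2] F [-0.5 -0.1 -0.1] w 38.8 q [ 12.4  23.5 105.8  -0.   50.6  -7.3] t 6.3333
t: 6.75
eef_pos: [527.2, 127.7, 72.5]
orientation: [[0.0, 0.941, 0.338], [-0.0, 0.338, -0.941], [-1.0, 0.0, 0.0]]
force: [0.5, 0.7, -1.0]
gripper_width: 38.7
d [0.0297 0.0037 0.0022] r [-0.0014  0.0001 -0.0001] az 19.75 pos [527.2 127.7  72.5] F [ 0.5  0.7 -1. ] w 38.7 q [ 12.4  24.1 106.4  -0.   49.5  -7.3] t 6.75
```

```bash
python3 -m handwheel '[{"dx":0.015,"dy":0,"dz":0,"rx":0,"ry":0,"rz":0},{"dx":0.025,"dy":0,"dz":0,"rx":0,"ry":0,"rz":0},{"dx":0.033,"dy":0,"dz":0,"rx":0,"ry":0,"rz":0},{"dx":0.033,"dy":0,"dz":0,"rx":0,"ry":0,"rz":0},{"dx":0.033,"dy":0,"dz":0,"rx":0,"ry":0,"rz":0}]'
python3 -m handwheel '[{"dx":0.008,"dy":0,"dz":0,"rx":0,"ry":0,"rz":0},{"dx":0.008,"dy":0,"dz":0,"rx":0,"ry":0,"rz":0},{"dx":0.008,"dy":0,"dz":0,"rx":0,"ry":0,"rz":0}]'
```

```text
t: 7.17
eef_pos: [527.2, 127.7, 67.3]
orientation: [[-0.0, 0.941, 0.338], [-0.0, 0.338, -0.941], [-1.0, -0.0, 0.0]]
force: [0.6, -0.4, -0.8]
gripper_width: 39.2
t: 7.42
eef_pos: [527.2, 127.8, 67.2]
orientation: [[0.001, 0.941, 0.338], [0.0, 0.338, -0.941], [-1.0, 0.001, 0.0]]
force: [-2.8, 0.6, 7.1]
gripper_width: 38.9
```

```bash
python3 -m handwheel '[{"dx":0,"dy":0,"dz":0,"rx":0,"ry":0,"rz":0},{"dx":0,"dy":0,"dz":0,"rx":0,"ry":0,"rz":0},{"dx":0,"dy":0,"dz":0,"rx":0,"ry":0,"rz":0},{"dx":0,"dy":0,"dz":0,"rx":0,"ry":0,"rz":0},{"dx":0,"dy":0,"dz":0,"rx":0,"ry":0,"rz":0},{"dx":0,"dy":0,"dz":0,"rx":0,"ry":0,"rz":0}]' 1
python3 -m handwheel '[{"dx":-0.1,"dy":0,"dz":0,"rx":0,"ry":0,"rz":0},{"dx":-0.3,"dy":0,"dz":0,"rx":0,"ry":0,"rz":0},{"dx":-0.5,"dy":0,"dz":0,"rx":0,"ry":0,"rz":0},{"dx":-0.5,"dy":0,"dz":-0.25,"rx":0,"ry":0,"rz":0},{"dx":-0.5,"dy":0,"dz":-0.45,"rx":0,"ry":0,"rz":0},{"dx":-0.5,"dy":0,"dz":-0.58,"rx":0,"ry":0,"rz":0},{"dx":-0.5,"dy":0,"dz":-0.58,"rx":0,"ry":0,"rz":0},{"dx":-0.5,"dy":0,"dz":-0.58,"rx":0,"ry":0,"rz":0}]'
python3 w.py w3.png; python3 d.py 497 214 43 20
python3 - <<'E'
from workcell import read_camera; from h import *
c=read_camera("top"); w=read_camera("scene")
a=cv2.resize(cv2.imread("pics/w3.png")[200:420],(560,220)); b=cv2.resize(w["color"][190:320,270:450,::-1],(415,300)); t=cv2.resize(c["color"][160:260,150:285,::-1],(385,300))
cv2.imwrite("pics/m3.png",np.vstack([np.hstack([b,t]),np.pad(a,((0,0),(0,240),(0,0)))]))
E
```

```text
t: 7.92
eef_pos: [527.1, 127.7, 66.0]
orientation: [[-0.0, 0.941, 0.338], [-0.0, 0.338, -0.941], [-1.0, -0.0, 0.0]]
force: [-0.7, 0.2, 0.4]
gripper_width: 85.4
t: 8.58
eef_pos: [497.4, 210.1, 141.1]
orientation: [[0.0, 0.94, 0.34], [-0.001, 0.34, -0.94], [-1.0, -0.0, 0.001]]
force: [0.4, -1.0, -0.3]
gripper_width: 85.6
[473.5 277.4 284.2]
d [ 0.6531  0.006  -0.0307] r [-0.0011  0.0002  0.0001] az 19.81 pos [497.7 209.4 141. ] F [-0.8 -0.2  1. ] w 85.6 q [ 21.6  19.5 102.   -0.   58.6   1.8] t 8.6333
```

View pics/m3.png

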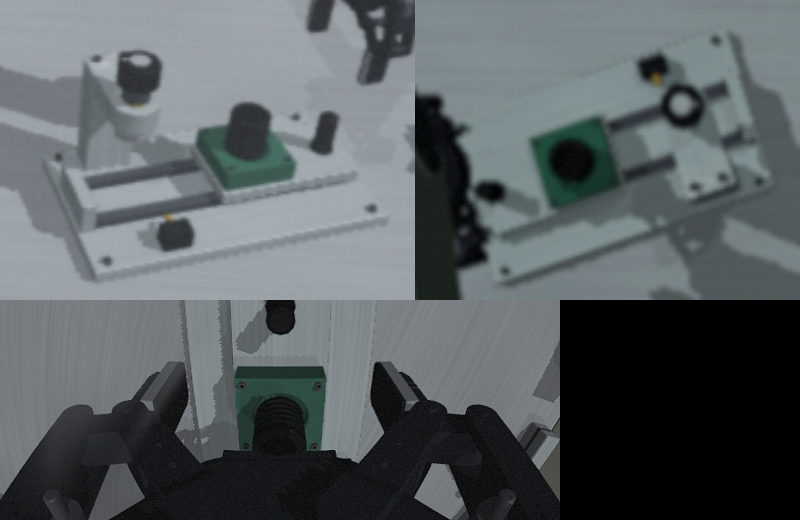

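The coupling stands upright in the pocket in all three views. The handle is between the open fingers, with its top near wrist pixel (281,219).

```bash
python3 - <<'E'
import pickle; from h import *
c=pickle.load(open("w.pkl","rb")); print(plane(c,281,219,80).round(1))
im=c["color"].astype(int); m=(im.max(2)<45)[:,255:310]; 
r=np.where(m.any(1))[0]; print([(int(y),[int(v)+255 for v in np.where(m[y])[0][[0,-1]]]) for y in range(195,240,5) if m[y].any()])
E
```

```text
[496.4 217.4  80. ]
[(195, [270, 290]), (200, [267, 293]), (205, [266, 294]), (210, [267, 293]), (215, [267, 293]), (220, [266, 294]), (225, [267, 293]), (230, [271, 289])]
```

```bash
python3 -m handwheel '[{"dx":0.2,"dy":0.007,"dz":-0.04,"rx":0,"ry":0,"rz":0},{"dx":0.4,"dy":0.007,"dz":-0.04,"rx":0,"ry":0,"rz":0},{"dx":0.55,"dy":0.007,"dz":-0.04,"rx":0,"ry":0,"rz":0},{"dx":0.63,"dy":0.007,"dz":-0.04,"rx":0,"ry":0,"rz":0},{"dx":0.63,"dy":0.007,"dz":-0.04,"rx":0,"ry":0,"rz":0}]'
python3 -m handwheel '[{"dx":0,"dy":0,"dz":0,"rx":0,"ry":0,"rz":0},{"dx":0,"dy":0,"dz":0,"rx":0,"ry":0,"rz":0},{"dx":0,"dy":0,"dz":0,"rx":0,"ry":0,"rz":0},{"dx":0,"dy":0,"dz":0,"rx":0,"ry":0,"rz":0},{"dx":0,"dy":0,"dz":0,"rx":0,"ry":0,"rz":0},{"dx":0,"dy":0,"dz":0,"rx":0,"ry":0,"rz":0},{"dx":0,"dy":0,"dz":0,"rx":0,"ry":0,"rz":0},{"dx":0,"dy":0,"dz":0,"rx":0,"ry":0,"rz":0},{"dx":0,"dy":0,"dz":0,"rx":0,"ry":0,"rz":0},{"dx":0,"dy":0,"dz":0,"rx":0,"ry":0,"rz":0}]' 0 30; python3 d.py 497 214 43 20
```

```text
t: 9.15
eef_pos: [495.1, 213.7, 43.7]
orientation: [[-0.006, 0.942, 0.336], [-0.003, 0.336, -0.942], [-1.0, -0.007, 0.001]]
force: [0.3, -0.1, 0.7]
gripper_width: 85.4
t: 9.98
eef_pos: [496.4, 215.5, 47.6]
orientation: [[-0.0, 0.941, 0.338], [-0.0, 0.338, -0.941], [-1.0, -0.0, 0.0]]
force: [-2.0, -1.3, 5.8]
gripper_width: 18.9
d [0.0304 0.0004 0.0106] r [-0.0013  0.0001  0.0001] az 19.76 pos [496.4 215.5  47.6] F [-2.  -1.3  5.8] w 18.9 q [ 22.3  25.8 108.   -0.   46.2   2.5] t 9.9833
```

```bash
python3 -m handwheel '[{"dx":0,"dy":0,"dz":0.03,"rx":0,"ry":0,"rz":0},{"dx":0,"dy":0,"dz":0.08,"rx":0,"ry":0,"rz":0},{"dx":0,"dy":0,"dz":0.15,"rx":0,"ry":0,"rz":0},{"dx":0,"dy":0,"dz":0.22,"rx":0,"ry":0,"rz":0},{"dx":0,"dy":0,"dz":0.3,"rx":0,"ry":0,"rz":0},{"dx":0,"dy":0,"dz":0.38,"rx":0,"ry":0,"rz":0},{"dx":0,"dy":0,"dz":0.46,"rx":0,"ry":0,"rz":0},{"dx":0,"dy":0,"dz":0.54,"rx":0,"ry":0,"rz":0},{"dx":0,"dy":0,"dz":0.6,"rx":0,"ry":0,"rz":0},{"dx":0,"dy":0,"dz":0.66,"rx":0,"ry":0,"rz":0},{"dx":0,"dy":0,"dz":0.71,"rx":0,"ry":0,"rz":0},{"dx":0,"dy":0,"dz":0.74,"rx":0,"ry":0,"rz":0}]'; python3 d.py 496.4 215.5 47 19.76
python3 -m handwheel '[{"dx":0,"dy":0,"dz":0.02,"rx":0,"ry":0,"rz":0},{"dx":0,"dy":0,"dz":0.04,"rx":0,"ry":0,"rz":0},{"dx":0,"dy":0,"dz":0.05,"rx":0,"ry":0,"rz":0},{"dx":0,"dy":0,"dz":0.06,"rx":0,"ry":0,"rz":0}]'; python3 d.py 496.4 215.5 47 19.76
```

```text
t: 10.98
eef_pos: [534.2, 110.8, 47.6]
orientation: [[0.0, 0.941, 0.337], [0.0, 0.337, -0.941], [-1.0, 0.0, -0.0]]
force: [-2.2, 2.0, 5.6]
gripper_width: 19.2
d [ 0.004  -0.0015 -0.7419] r [-0.0002 -0.0001 -0.    ] az 19.72 pos [534.2 110.8  47.6] F [-2.2  2.   5.6] w 19.2 q [ 10.5  26.1 107.4   0.   46.4  -9.2] t 10.9833
t: 11.32
eef_pos: [537.0, 102.9, 47.5]
orientation: [[-0.0, 0.941, 0.338], [0.001, 0.338, -0.941], [-1.0, 0.0, -0.001]]
force: [-3.7, 0.6, 4.8]
gripper_width: 18.9
d [ 0.0041 -0.0012 -0.7979] r [-0.0002 -0.0002 -0.    ] az 19.73 pos [537.  102.9  47.5] F [-3.7  0.6  4.8] w 18.9 q [  9.6  26.2 107.3   0.   46.5 -10.1] t 11.3167
```

Travel so far is 119.7 mm and there is no stop yet, so I'm continuing in small steps.

```bash
python3 -m handwheel '[{"dx":0,"dy":0,"dz":0.01,"rx":0,"ry":0,"rz":0},{"dx":0,"dy":0,"dz":0.02,"rx":0,"ry":0,"rz":0},{"dx":0,"dy":0,"dz":0.03,"rx":0,"ry":0,"rz":0},{"dx":0,"dy":0,"dz":0.03,"rx":0,"ry":0,"rz":0}]'; python3 d.py 496.4 215.5 47 19.76
python3 -m handwheel '[{"dx":0,"dy":0,"dz":0.01,"rx":0,"ry":0,"rz":0},{"dx":0,"dy":0,"dz":0.02,"rx":0,"ry":0,"rz":0},{"dx":0,"dy":0,"dz":0.03,"rx":0,"ry":0,"rz":0},{"dx":0,"dy":0,"dz":0.03,"rx":0,"ry":0,"rz":0}]'; python3 d.py 496.4 215.5 47 19.76
```

```text
t: 11.65
eef_pos: [538.6, 98.5, 47.6]
orientation: [[0.0, 0.941, 0.338], [0.0, 0.338, -0.941], [-1.0, 0.0, -0.0]]
force: [-1.5, 0.4, 4.8]
gripper_width: 19.0
d [ 0.004  -0.0012 -0.829 ] r [-0.0001 -0.0001 -0.    ] az 19.74 pos [538.6  98.5  47.6] F [-1.5  0.4  4.8] w 19.0 q [  9.2  26.3 107.2   0.   46.5 -10.6] t 11.65
t: 11.98
eef_pos: [539.6, 95.6, 47.6]
orientation: [[-0.001, 0.942, 0.337], [0.003, 0.337, -0.942], [-1.0, -0.0, -0.003]]
force: [-4.0, 5.2, 5.4]
gripper_width: 19.3
d [ 0.0061 -0.0022 -0.8495] r [-0.0005 -0.0009  0.    ] az 19.67 pos [539.6  95.6  47.6] F [-4.   5.2  5.4] w 19.3 q [  8.8  26.3 107.1   0.2  46.6 -11.1] t 11.9833
```

```bash
python3 -m handwheel '[{"dx":0,"dy":0,"dz":0.01,"rx":0,"ry":0,"rz":0},{"dx":0,"dy":0,"dz":0.02,"rx":0,"ry":0,"rz":0},{"dx":0,"dy":0,"dz":0.02,"rx":0,"ry":0,"rz":0}]'; python3 d.py 496.4 215.5 47 19.76
python3 -m handwheel '[{"dx":0,"dy":0,"dz":-0.025,"rx":0,"ry":0,"rz":0},{"dx":0,"dy":0,"dz":-0.025,"rx":0,"ry":0,"rz":0}]'; python3 d.py 496.4 215.5 47 19.76
```

```text
t: 12.23
eef_pos: [539.6, 95.6, 47.6]
orientation: [[-0.003, 0.942, 0.335], [0.007, 0.335, -0.942], [-1.0, -0.0, -0.008]]
force: [-6.9, 17.1, 7.1]
gripper_width: 19.3
d [ 0.0105 -0.0036 -0.8494] r [-0.0011 -0.0025  0.0001] az 19.56 pos [539.6  95.6  47.6] F [-6.9 17.1  7.1] w 19.3 q [  8.6  26.3 107.    0.6  46.7 -11.4] t 12.2333
t: 12.4
eef_pos: [539.5, 95.9, 47.6]
orientation: [[-0.0, 0.941, 0.339], [0.0, 0.339, -0.941], [-1.0, -0.0, -0.001]]
force: [-2.6, 0.7, 5.5]
gripper_width: 19.6
d [ 4.200e-03 -4.000e-04 -8.475e-01] r [ 0.0002 -0.0002  0.    ] az 19.79 pos [539.5  95.9  47.6] F [-2.6  0.7  5.5] w 19.6 q [  8.9  26.3 107.1   0.   46.6 -11. ] t 12.4
```

Firm stop at 17 N after about 127.5 mm of travel. The handle position puts the pocket at (570,11), which matches the measured screw axis. Next I release, rise and go to the knob, starting at a jaw azimuth of about +112° so the whole turn fits in one grip.

```bash
python3 -m handwheel '[{"dx":0,"dy":0,"dz":0,"rx":0,"ry":0,"rz":0},{"dx":0,"dy":0,"dz":0,"rx":0,"ry":0,"rz":0},{"dx":0,"dy":0,"dz":0,"rx":0,"ry":0,"rz":0},{"dx":0,"dy":0,"dz":0,"rx":0,"ry":0,"rz":0},{"dx":0,"dy":0,"dz":0,"rx":0,"ry":0,"rz":0},{"dx":0,"dy":0,"dz":0,"rx":0,"ry":0,"rz":0}]' 1
python3 -m handwheel '[{"dx":-0.1,"dy":0,"dz":0,"rx":0,"ry":0,"rz":0},{"dx":-0.3,"dy":0,"dz":0,"rx":0,"ry":0,"rz":0},{"dx":-0.5,"dy":0,"dz":0,"rx":0,"ry":0,"rz":0},{"dx":-0.75,"dy":0,"dz":0,"rx":0,"ry":0,"rz":0},{"dx":-1,"dy":0,"dz":0,"rx":0,"ry":0,"rz":0},{"dx":-1,"dy":0,"dz":0,"rx":0,"ry":0,"rz":0}]'
python3 -m handwheel '[{"dx":-0.2,"dy":0,"dz":0,"rx":0,"ry":0,"rz":0},{"dx":-0.42,"dy":0,"dz":0,"rx":0,"ry":0,"rz":0},{"dx":-0.42,"dy":0,"dz":0.2,"rx":0,"ry":0,"rz":0},{"dx":-0.42,"dy":0,"dz":0.2,"rx":0,"ry":0,"rz":0}]'
python3 w.py w4.png; python3 d.py 569.8 11 260 112
python3 - <<'E'
from workcell import read_camera; from h import *
a=cv2.imread("pics/w4.png"); w=read_camera("scene")
b=cv2.resize(w["color"][190:320,270:450,::-1],(240,173)); 
cv2.imwrite("pics/m4.png",np.hstack([a,np.pad(b,((0,247),(0,0),(0,0)))]))
E
```

```text
t: 12.9
eef_pos: [540.1, 94.8, 46.6]
orientation: [[0.0, 0.941, 0.338], [-0.0, 0.338, -0.941], [-1.0, -0.0, 0.0]]
force: [0.0, 0.3, 0.6]
gripper_width: 85.4
t: 13.4
eef_pos: [544.3, 95.5, 204.4]
orientation: [[0.015, 0.941, 0.338], [0.002, 0.338, -0.941], [-1.0, 0.015, 0.003]]
force: [1.7, 0.9, 0.2]
gripper_width: 85.6
t: 13.73
eef_pos: [552.4, 64.0, 261.7]
orientation: [[0.006, 0.942, 0.337], [-0.002, 0.337, -0.942], [-1.0, 0.005, 0.004]]
force: [0.6, 0.3, -0.7]
gripper_width: 85.4
[527.9 131.6 404.6]
d [ 0.0018 -0.0033  0.3832] r [-5.132e-01  7.000e-04 -1.000e-04] az 19.62 pos [551.   65.3 260.2] F [-0.5  0.9 -0.3] w 85.2 q [  5.6  15.5  89.5  -0.   74.9 -14. ] t 13.7833
```

View pics/m4.png

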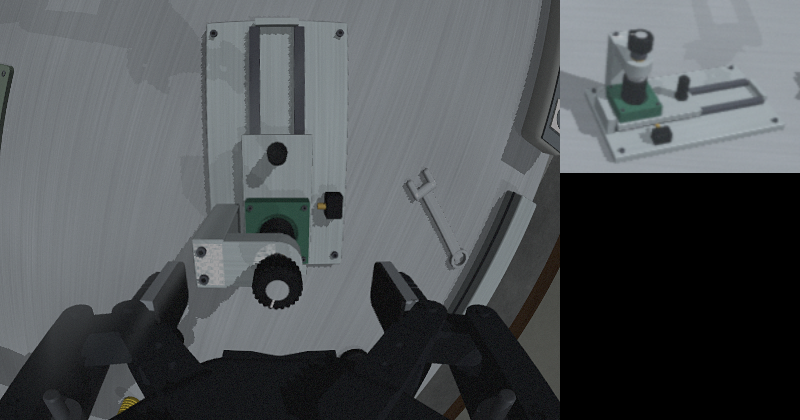

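The nest is home under the screw with the coupling in it. The knob top's white disc is at about (277,290), and its line points towards image-down.

```bash
python3 - <<'E'
import pickle; from h import *
c=pickle.load(open("w.pkl","rb")); g=c["color"].astype(int)
m=np.zeros((420,560),np.uint8); m[270:312,255:302]=(g.min(2)>120)[270:312,255:302]
n,l,s,cen=cv2.connectedComponentsWithStats(m)
for i in range(1,n):
    if s[i][4]>20: print(s[i],cen[i],plane(c,*cen[i],183).round(1))
print(plane(c,277,289,183).round(1))
E
python3 -m handwheel '[{"dx":0,"dy":0,"dz":0.1,"rx":-0.04,"ry":0,"rz":0},{"dx":0,"dy":0,"dz":0.2,"rx":-0.08,"ry":0,"rz":0},{"dx":0,"dy":0,"dz":0.3,"rx":-0.12,"ry":0,"rz":0},{"dx":0,"dy":0,"dz":0.38,"rx":-0.16,"ry":0,"rz":0},{"dx":0,"dy":0,"dz":0.38,"rx":-0.2,"ry":0,"rz":0},{"dx":0,"dy":0,"dz":0.38,"rx":-0.24,"ry":0,"rz":0},{"dx":0,"dy":0,"dz":0.38,"rx":-0.28,"ry":0,"rz":0},{"dx":0,"dy":0,"dz":0.38,"rx":-0.32,"ry":0,"rz":0},{"dx":0,"dy":0,"dz":0.38,"rx":-0.36,"ry":0,"rz":0},{"dx":0,"dy":0,"dz":0.38,"rx":-0.4,"ry":0,"rz":0},{"dx":0,"dy":0,"dz":0.38,"rx":-0.44,"ry":0,"rz":0},{"dx":0,"dy":0,"dz":0.38,"rx":-0.48,"ry":0,"rz":0}]'
python3 -m handwheel '[{"dx":0,"dy":0,"dz":0,"rx":-0.03,"ry":0,"rz":0},{"dx":0,"dy":0,"dz":0,"rx":-0.03,"ry":0,"rz":0},{"dx":0,"dy":0,"dz":0,"rx":-0.03,"ry":0,"rz":0}]'
python3 w.py w5.png;python3 d.py 569.8 11 155 112
```

```text
[267 281  21  26 297] [277.38720539 290.65993266] [571.    9.5 183. ]
[288 296  14  16 105] [296.13333333 305.75238095] [589.9   1.1 183. ]
[255 299  10  13  70] [258.1 306.3] [561.4  -9.6 183. ]
[570.2  10.8 183. ]
t: 14.83
eef_pos: [568.7, 13.7, 258.3]
orientation: [[-0.002, -0.277, 0.961], [0.0, 0.961, 0.277], [-1.0, 0.001, -0.002]]
force: [0.1, 0.2, -0.5]
gripper_width: 85.9
t: 15.08
eef_pos: [568.9, 13.5, 258.8]
orientation: [[-0.002, -0.358, 0.934], [0.0, 0.934, 0.358], [-1.0, 0.001, -0.002]]
force: [-0.1, 0.5, 0.1]
gripper_width: 85.7
[503.7 -10.2 402. ]
d [ 6.93e-01 -1.72e-02 -5.00e-04] r [-0.0057 -0.0004 -0.0002] az 110.98 pos [569.1  13.4 259. ] F [0.8 0.1 0.1] w 85.3 q [   0.2   16.9   87.6    0.    75.5 -110.8] t 15.1333
```

View pics/w5.png

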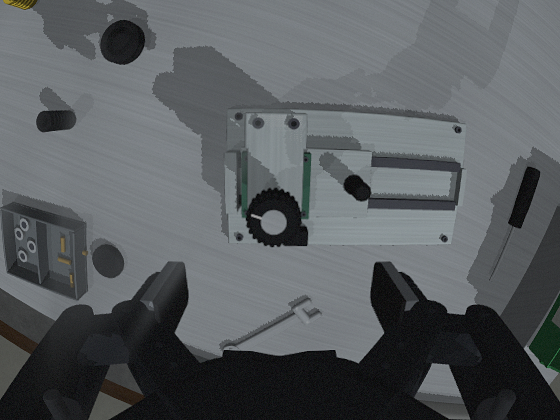

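The knob disc is at (273,221), and its line points left, which is fixture −y.

```bash
python3 - <<'E'
import pickle; from h import *
c=pickle.load(open("w.pkl","rb"))
print(plane(c,273.5,221,183).round(1),plane(c,273.5,221,186).round(1))
E
python3 d.py 570.2 10.4 155 110.98
```

```text
[570.1  11.2 183. ] [569.1  10.9 186. ]
d [ 6.93e-01 -2.19e-02  5.00e-04] r [-0.     -0.0004 -0.0002] az 110.98 pos [569.1  13.4 259. ] F [0.8 0.1 0.1] w 85.3 q [   0.2   16.9   87.6    0.    75.5 -110.8] t 15.1333
```

```bash
python3 -m handwheel '[{"dx":0.2,"dy":-0.02,"dz":0,"rx":0,"ry":0,"rz":0},{"dx":0.4,"dy":-0.02,"dz":0,"rx":0,"ry":0,"rz":0},{"dx":0.6,"dy":-0.02,"dz":0,"rx":0,"ry":0,"rz":0},{"dx":0.68,"dy":-0.02,"dz":0,"rx":0,"ry":0,"rz":0},{"dx":0.72,"dy":-0.02,"dz":0,"rx":0,"ry":0,"rz":0},{"dx":0.72,"dy":-0.02,"dz":0,"rx":0,"ry":0,"rz":0}]'; python3 d.py 570 10.8 150 111
python3 -m handwheel '[{"dx":0,"dy":0,"dz":0,"rx":0,"ry":0,"rz":0},{"dx":0,"dy":0,"dz":0,"rx":0,"ry":0,"rz":0},{"dx":0,"dy":0,"dz":0,"rx":0,"ry":0,"rz":0},{"dx":0,"dy":0,"dz":0,"rx":0,"ry":0,"rz":0},{"dx":0,"dy":0,"dz":0,"rx":0,"ry":0,"rz":0},{"dx":0,"dy":0,"dz":0,"rx":0,"ry":0,"rz":0},{"dx":0,"dy":0,"dz":0,"rx":0,"ry":0,"rz":0},{"dx":0,"dy":0,"dz":0,"rx":0,"ry":0,"rz":0},{"dx":0,"dy":0,"dz":0,"rx":0,"ry":0,"rz":0}]' 0 30; python3 d.py 570 10.8 150 111; python3 -c "
from workcell import bot; print(bot.get_state()['ft_torque'])"
```

```text
t: 15.63
eef_pos: [569.7, 10.4, 150.2]
orientation: [[-0.003, -0.359, 0.933], [-0.0, 0.933, 0.359], [-1.0, 0.001, -0.003]]
force: [1.0, 0.3, -0.3]
gripper_width: 85.6
d [0.0011 0.0018 0.0029] r [ 0.0002 -0.0009 -0.0004] az 111.03 pos [569.7  10.4 150.2] F [ 1.   0.3 -0.3] w 85.6 q [-1.000e-01  2.150e+01  9.720e+01 -0.000e+00  6.150e+01 -1.111e+02] t 15.6333
t: 16.38
eef_pos: [571.3, 10.2, 152.9]
orientation: [[0.003, -0.36, 0.933], [-0.0, 0.933, 0.36], [-1.0, -0.001, 0.002]]
force: [0.3, -1.0, 6.9]
gripper_width: 39.2
d [ 0.0196  0.0068 -0.0064] r [0.0005 0.0007 0.0003] az 111.09 pos [571.3  10.2 152.9] F [ 0.3 -1.   6.9] w 39.2 q [-1.000e-01  2.130e+01  9.700e+01 -0.000e+00  6.150e+01 -1.112e+02] t 16.3833
[-0.05649025  0.11450442  0.01601639]
```

```bash
cat > s.py <<'E'
from workcell import bot; import numpy as np
s=bot.get_state(); R=np.array(s["orientation"]); print("az",np.degrees(np.arctan2(R[1,1],R[0,1])).round(2),"q6",round(s["qpos"][5],2),"tq",np.round(s["ft_torque"],2),"F",np.round(s["force"],1),"pos",np.round(s["eef_pos"],1),"tau6",round(s["tau"][5],2),"w",round(s["gripper_width"],1),"t",s["t"])
E
python3 -m handwheel '[{"dx":0,"dy":0,"dz":0,"rx":0.02,"ry":0,"rz":0},{"dx":0.001,"dy":0,"dz":0,"rx":0.05,"ry":0,"rz":0},{"dx":0.002,"dy":0,"dz":0,"rx":0.08,"ry":0,"rz":0},{"dx":0.002,"dy":0,"dz":0,"rx":0.11,"ry":0,"rz":0},{"dx":0.003,"dy":0,"dz":0,"rx":0.14,"ry":0,"rz":0},{"dx":0.004,"dy":0,"dz":0,"rx":0.18,"ry":0,"rz":0},{"dx":0.004,"dy":0,"dz":0,"rx":0.22,"ry":0,"rz":0},{"dx":0.005,"dy":0,"dz":0,"rx":0.26,"ry":0,"rz":0},{"dx":0.006,"dy":0,"dz":0,"rx":0.3,"ry":0,"rz":0},{"dx":0.007,"dy":0,"dz":0,"rx":0.34,"ry":0,"rz":0},{"dx":0.008,"dy":0,"dz":0,"rx":0.37,"ry":0,"rz":0},{"dx":0.008,"dy":0,"dz":0,"rx":0.4,"ry":0,"rz":0}]'>/dev/null; python3 s.py
python3 -m handwheel '[{"dx":0,"dy":0,"dz":0,"rx":0.02,"ry":0,"rz":0},{"dx":0.001,"dy":0,"dz":0,"rx":0.05,"ry":0,"rz":0},{"dx":0.002,"dy":0,"dz":0,"rx":0.08,"ry":0,"rz":0},{"dx":0.002,"dy":0,"dz":0,"rx":0.11,"ry":0,"rz":0},{"dx":0.003,"dy":0,"dz":0,"rx":0.14,"ry":0,"rz":0},{"dx":0.003,"dy":0,"dz":0,"rx":0.17,"ry":0,"rz":0},{"dx":0.004,"dy":0,"dz":0,"rx":0.2,"ry":0,"rz":0},{"dx":0.004,"dy":0,"dz":0,"rx":0.2,"ry":0,"rz":0}]'>/dev/null; python3 s.py
```

```text
az 38.84 q6 -38.94 tq [-0.42  0.18  0.07] F [-0.4 -2.3  6.2] pos [571.    9.5 151.7] tau6 -0.83 w 39.1 t 17.3833
az 2.92 q6 -3.02 tq [-0.46  0.36 -0.1 ] F [-1.9 -2.6  7.2] pos [570.6   9.4 151.1] tau6 0.51 w 39.0 t 18.05
```

```bash
python3 -m handwheel '[{"dx":0.001,"dy":0,"dz":0,"rx":0.03,"ry":0,"rz":0},{"dx":0.002,"dy":0,"dz":0,"rx":0.06,"ry":0,"rz":0},{"dx":0.002,"dy":0,"dz":0,"rx":0.08,"ry":0,"rz":0},{"dx":0.002,"dy":0,"dz":0,"rx":0.1,"ry":0,"rz":0},{"dx":0.002,"dy":0,"dz":0,"rx":0.1,"ry":0,"rz":0}]'>/dev/null; python3 s.py
python3 -m handwheel '[{"dx":0.001,"dy":0,"dz":0,"rx":0.03,"ry":0,"rz":0},{"dx":0.002,"dy":0,"dz":0,"rx":0.06,"ry":0,"rz":0},{"dx":0.002,"dy":0,"dz":0,"rx":0.08,"ry":0,"rz":0},{"dx":0.002,"dy":0,"dz":0,"rx":0.1,"ry":0,"rz":0},{"dx":0.002,"dy":0,"dz":0,"rx":0.1,"ry":0,"rz":0}]'>/dev/null; python3 s.py
```

```text
az -15.02 q6 14.91 tq [-0.45  0.43 -0.08] F [-2.4 -2.7  6.4] pos [570.4   9.4 150.8] tau6 0.31 w 39.0 t 18.4667
az -33.02 q6 32.92 tq [-0.41  0.47 -0.12] F [-2.6 -2.3  7.1] pos [570.3   9.5 150.5] tau6 0.31 w 39.3 t 18.8833
```

```bash
python3 -m handwheel '[{"dx":0.001,"dy":0,"dz":0,"rx":0.03,"ry":0,"rz":0},{"dx":0.001,"dy":0,"dz":0,"rx":0.05,"ry":0,"rz":0},{"dx":0.002,"dy":0,"dz":0,"rx":0.07,"ry":0,"rz":0},{"dx":0.002,"dy":0,"dz":0,"rx":0.08,"ry":0,"rz":0},{"dx":0.002,"dy":0,"dz":0,"rx":0.08,"ry":0,"rz":0}]'>/dev/null; python3 s.py
```

```text
az -47.36 q6 47.26 tq [-0.38  0.57 -0.  ] F [-3.  -2.2  8.3] pos [570.2   9.6 150.2] tau6 0.14 w 39.1 t 19.3
```

```bash
python3 -m handwheel '[{"dx":0.001,"dy":0,"dz":0,"rx":0.02,"ry":0,"rz":0},{"dx":0.001,"dy":0,"dz":0,"rx":0.04,"ry":0,"rz":0},{"dx":0.001,"dy":0,"dz":0,"rx":0.06,"ry":0,"rz":0},{"dx":0.001,"dy":0,"dz":0,"rx":0.06,"ry":0,"rz":0}]'>/dev/null; python3 s.py
```

```text
az -58.22 q6 58.11 tq [-0.28  0.56 -0.03] F [-3.2 -1.9  8.1] pos [570.    9.6 150.1] tau6 0.32 w 39.5 t 19.6333
```

```bash
python3 -m handwheel '[{"dx":0.001,"dy":0,"dz":0,"rx":0.02,"ry":0,"rz":0},{"dx":0.001,"dy":0,"dz":0,"rx":0.04,"ry":0,"rz":0},{"dx":0.001,"dy":0,"dz":0,"rx":0.06,"ry":0,"rz":0},{"dx":0.001,"dy":0,"dz":0,"rx":0.06,"ry":0,"rz":0}]'>/dev/null; python3 s.py
```

```text
az -68.91 q6 68.82 tq [-0.29  0.66  0.54] F [-4.1 -2.1  8.7] pos [569.9   9.7 150.1] tau6 0.95 w 39.4 t 19.9667
```

```bash
python3 -m handwheel '[{"dx":0.001,"dy":0,"dz":0,"rx":0.02,"ry":0,"rz":0},{"dx":0.001,"dy":0,"dz":0,"rx":0.04,"ry":0,"rz":0},{"dx":0.001,"dy":0,"dz":0,"rx":0.06,"ry":0,"rz":0},{"dx":0.001,"dy":0,"dz":0,"rx":0.06,"ry":0,"rz":0}]'>/dev/null; python3 s.py
```

```text
az -79.66 q6 79.57 tq [-0.   -0.21  0.59] F [2.2 0.4 6.6] pos [572.   10.1 149.9] tau6 1.02 w 39.3 t 20.3
```

Torque about the screw axis rose to 0.54 N m at −69° and then levelled at 0.59 N m. The knob has either seated and slipped in the 30 N grip, or is still compressing. I'll grip harder and turn a little more to tell which.

```bash
python3 -m handwheel '[{"dx":0,"dy":0,"dz":0,"rx":0,"ry":0,"rz":0},{"dx":0,"dy":0,"dz":0,"rx":0,"ry":0,"rz":0},{"dx":0,"dy":0,"dz":0,"rx":0,"ry":0,"rz":0}]' 0 70 >/dev/null; python3 s.py
python3 -m handwheel '[{"dx":0,"dy":0,"dz":0,"rx":0.01,"ry":0,"rz":0},{"dx":0,"dy":0,"dz":0,"rx":0.02,"ry":0,"rz":0},{"dx":0,"dy":0,"dz":0,"rx":0.02,"ry":0,"rz":0}]' >/dev/null; python3 s.py
```

```text
az -79.55 q6 79.46 tq [-0.05 -0.17  0.56] F [0.  0.1 6.6] pos [572.   10.1 150.1] tau6 0.57 w 38.6 t 20.55
az -82.95 q6 82.92 tq [ 0.02 -0.13  1.85] F [1.1 1.  7.5] pos [572.   10.  150.1] tau6 2.02 w 38.5 t 20.8
```

3.4° more took it to 1.85 N m, so this is the hard seat. Unloaded, the seat corresponds to about −78°. Now I back off a quarter turn to about +12°.

```bash
python3 -m handwheel '[{"dx":0,"dy":0,"dz":0,"rx":0,"ry":0,"rz":0},{"dx":0,"dy":0,"dz":0,"rx":-0.03,"ry":0,"rz":0},{"dx":-0.001,"dy":0,"dz":0,"rx":-0.06,"ry":0,"rz":0},{"dx":-0.002,"dy":0,"dz":0,"rx":-0.09,"ry":0,"rz":0},{"dx":-0.002,"dy":0,"dz":0,"rx":-0.12,"ry":0,"rz":0},{"dx":-0.003,"dy":0,"dz":0,"rx":-0.15,"ry":0,"rz":0},{"dx":-0.003,"dy":0,"dz":0,"rx":-0.18,"ry":0,"rz":0},{"dx":-0.004,"dy":0,"dz":0,"rx":-0.21,"ry":0,"rz":0},{"dx":-0.005,"dy":0,"dz":0,"rx":-0.24,"ry":0,"rz":0},{"dx":-0.005,"dy":0,"dz":0,"rx":-0.26,"ry":0,"rz":0},{"dx":-0.005,"dy":0,"dz":0,"rx":-0.28,"ry":0,"rz":0}]' >/dev/null; python3 s.py
python3 -m handwheel '[{"dx":0,"dy":0,"dz":0,"rx":-0.02,"ry":0,"rz":0},{"dx":0,"dy":0,"dz":0,"rx":-0.05,"ry":0,"rz":0},{"dx":-0.001,"dy":0,"dz":0,"rx":-0.08,"ry":0,"rz":0},{"dx":-0.002,"dy":0,"dz":0,"rx":-0.11,"ry":0,"rz":0},{"dx":-0.003,"dy":0,"dz":0,"rx":-0.14,"ry":0,"rz":0},{"dx":-0.003,"dy":0,"dz":0,"rx":-0.17,"ry":0,"rz":0},{"dx":-0.004,"dy":0,"dz":0,"rx":-0.2,"ry":0,"rz":0},{"dx":-0.005,"dy":0,"dz":0,"rx":-0.22,"ry":0,"rz":0},{"dx":-0.005,"dy":0,"dz":0,"rx":-0.24,"ry":0,"rz":0},{"dx":-0.005,"dy":0,"dz":0,"rx":-0.25,"ry":0,"rz":0},{"dx":-0.005,"dy":0,"dz":0,"rx":-0.25,"ry":0,"rz":0},{"dx":-0.005,"dy":0,"dz":0,"rx":-0.25,"ry":0,"rz":0}]' >/dev/null; python3 s.py
```

```text
az -32.73 q6 32.58 tq [ 0.42  0.04 -0.1 ] F [-0.8  1.9  7.6] pos [571.4  11.  150.7] tau6 0.52 w 38.4 t 21.7167
az 12.12 q6 -12.26 tq [0.48 0.46 0.02] F [-2.7  2.5 10. ] pos [570.4  11.2 151.4] tau6 0.03 w 38.2 t 22.7167
```

```bash
python3 -m handwheel '[{"dx":0,"dy":0,"dz":0,"rx":0,"ry":0,"rz":0},{"dx":0,"dy":0,"dz":0,"rx":0,"ry":0,"rz":0},{"dx":0,"dy":0,"dz":0,"rx":0,"ry":0,"rz":0},{"dx":0,"dy":0,"dz":0,"rx":0,"ry":0,"rz":0}]' >/dev/null; python3 s.py; python3 - <<'E'
from workcell import read_camera; from h import *
w=read_camera("scene");t=read_camera("top"); k=read_camera("wrist")
f=lambda c,a,b,x,y,s:cv2.resize(c["color"][a:b,x:y,::-1],s,interpolation=cv2.INTER_CUBIC)
cv2.imwrite("pics/m6.png",np.vstack([np.hstack([f(w,180,300,270,430,(400,300)),f(t,160,260,150,285,(400,300))]),np.pad(f(k,170,420,80,480,(480,300)),((0,0),(0,320),(0,0)))]))
E
```

```text
az 12.12 q6 -12.26 tq [0.54 0.39 0.02] F [-2.   3.1  8.9] pos [570.4  11.2 151.4] tau6 0.05 w 38.5 t 23.05
```

View pics/m6.png

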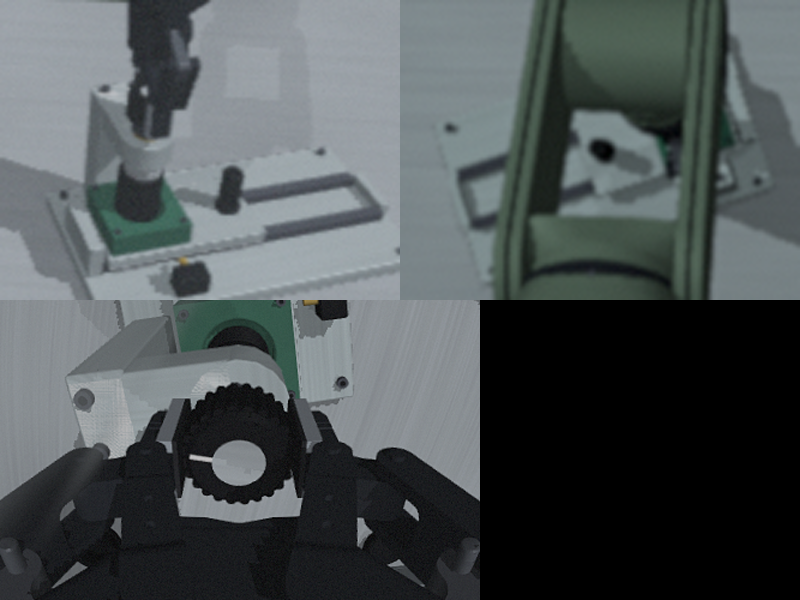

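The final mosaic shows the coupling upright in the nest under the screw, and the knob gripped near (238,460) with its line at image-left. That matches a quarter turn back. I'm handing in.

```bash
python3 -c "
from workcell import bot; print(bot.hand_in())"; python3 s.py
```

```text
the job is handed in; nothing more can be done
None
the job is handed in; nothing more can be done
```

The job is done and handed in at about 23 s of the 72 s allowed. The hand-in gives no verdict, so success rests on my own checks below.

**What I did**
- **Coupling:** I picked the ribbed coupling and set it in the pocket. It touched bottom at the expected height with 7 N.
- **Nest:** I slid it about 127 mm by its handle to a firm 17 N stop.
- **Clamp screw:** I turned the knob clockwise until it seated hard (1.85 N m), then turned it back 90° from the seat. The fingers still hold it, at a 70 N grip setting.

**Last checks**
- **Position:** The pictures show the coupling upright in the nest under the screw, and the knob between the pads.
- **Knob:** The torque about the screw axis is about 0.02 N m, and the tool had not moved over the last reading interval.
- **Plug and cap:** I did not go near them, but I did not measure them again at the end.

**What disagreed or stayed unsure**
- **Knob slip:** The knob may have slipped about 10° in the first 30 N grip as it seated. I raised the grip to 70 N, confirmed the hard stop, and measured the back-off from there.
- **White line:** It gives only a rough cross-check of about 96° net turn from the start. That is consistent with the quarter-turn setting to within about 10°.
- **Shuttle start:** The base-plate holes suggested the shuttle started about 10 mm further in than the knob did. I relied on the firm stop instead.

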